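# Fit a fresh cell into the bench lamp's spring cradle

## Robot

A 6-joint arm with a two-finger parallel gripper is mounted at the origin on the work surface. World frame = base frame: x ahead of the robot, y to its left, z up, the work surface at z = 0. Lengths are in m, angles in degrees, forces in N, time in s.
With the tool pointing down it reaches from about 0.375 to 0.9 m from the base axis. Payload 3.1 kg.
Tool frame: the origin (TCP) lies between the finger pads; the fingertips stand 19 mm ahead of it and the grasp point (between the pads) is the TCP; z points along the fingers, x is the direction in which the jaws open and shut, and the axes are right-handed (so a half turn about z gives the same grasp; the last joint's range is limited). The gripper opens to 87 mm and grips with 3 to 60 N. Pads are 19 mm wide; open, the fingers measure 117 mm over their backs; the gripper's body (75 mm by 190 mm) begins 51 mm behind the grasp point.
Start: joints at [-77.664, 30.224, 82.088, -0, 67.689, -10.227], TCP at [0.24, -0.577, 0.242] pointing down, gripper open.
Joint ranges: [-176.69, 176.69], [-43.24, 126.21], [12.49, 139.97], [-82, 262], [0, 151.66], [-163.58, 163.58]. Speed limits (degrees/s): [159.86, 159.86, 180, 180, 180, 180].

## Interface

Orientations are given as a 3x3 rotation matrix whose columns are the frame's x, y, z axes.
In Python, from rig import read_state, capture, camera_info, hand_in, spot_in, silhouettes gives the robot as it stands.
- The arm moves only by the shell command python3 -m jog 'ROWS'. ROWS is text: rows parted by semicolons, each of 7 numbers parted by spaces: the shift along the tool's x, y, z in m, then the turn, a rotation vector about the tool's x, y, z in degrees, then the opening, from 0 (shut) to 1 (fully open). A call has 1 to 8 rows; each row is the pose to reach, as a shift and turn from the pose commanded when the call began, along the tool's axes at that moment; what a row does not reach only later rows make up. A row lasts 1/8 s, in which the tool goes at most 62.5 mm and 10.7 degrees, less where a joint would pass 70% of its speed; a pose out of reach is approached as far as the arm can. A call with a gripper value outside its range is refused whole. The fingers move at their own pace and stop on an object; the grip force is fixed at half the most. Time passes only in rows, so rows that repeat a pose let the fingers close. It gives the time, the measured TCP pose, the force and the opening at its end, in the units of the state.
- read_state(): the state, without advancing time (a new reading comes with each control period).
- capture(name): name is "scene" or "side" or "wrist"; returns (picture, depth): 420x560x3 uint8, red, green, blue; 420x560 float32, m along the optical axis (not along the pixel's ray), 0 where there is no reading.
- camera_info(name): a dict with "vfov" (degrees; the focal length in pixels is half the picture's height over the tangent of half this angle, whatever the lens; pixels are square), "cx", "cy" (the principal point, pixels), "R" (3x3) and "t" (3): a world point X has camera coordinates R X + t; the wrist camera has in their place "tool_from_camera" (4x4, takes a point from camera to tool coordinates, whose origin is the TCP and whose axes are the tool frame's). Camera axes: x right, y down, z forward; pixel columns grow to the right and rows downward; lengths in m; the calibration is good to about 2 mm. The wrist camera is an equidistant fisheye: a pixel r from the principal point sees the ray r / f radians off the axis. A picture is of the moment at which its call begins: read the wrist's pose just before it. camera_info takes no time and is no camera call.
- hand_in(): hands the job in, once; it reports no verdict.
Trained networks look in the newest picture that a camera, given by its name, has taken for a name from the list of things; names that differ only in an ending like _2 or _b are one class to them, and where a whole thing is asked for, a point or a joint stands for the part that bears it (a point fixed in the world has none). Each returns a list of dicts, best first, with "score" (0 to 1); they miss things now and then, are a little off and sometimes report something else, mostly with a low value. They report only what shows in the picture. A call takes as long as a camera call.
- spot_in(label, camera): "centre" ([x, y, z] in m, in world coordinates, good to about 4 mm: the middle of the surface that is visible of it).
- silhouettes(label, camera): "region" (420x560 bool, what is visible of it).
The state is a dict: "time_s": time; "joint_positions": joint angles; "qvel": joint speeds; "tau": joint torques, N m; "position": TCP position; "tcp_rot": TCP orientation; "force": force on the tool from outside, world axes, zero at the start; "moment": the same for the moment, N m; "opening": opening from 0.0 (shut) to 1.0 (fully open).
Only numpy, scipy, OpenCV 4.12 (cv2) and the standard library are available. Lean on these libraries where they do the work, as an engineer would, in place of code of your own. Each camera call takes 0.05 s, during which the arm holds its last target.

## Task

Fit the larger cell into the open cradle at the back of the bench lamp: flat end against the coil spring, press the spring in, roll the other end down past the retaining lip and let go, so that the cell lies fully down in the cradle, held by the spring with its nub against the far contact under the lip. Handle the lamp gently, and leave everything else where it is.

Things in the scene. Friction and masses are not known exactly. Their poses are not given: they have to be found in the camera images.
- cell: larger of two cells: grey sleeve 26 mm diameter x 62 mm, with a steel nub 9 mm diameter x 3 mm on one end, about 95 g. Origin on its axis at the middle of the sleeve; x axis along the cell towards the nub: flat end at x = -31 mm, sleeve end +31, nub tip +34. Starts level on one of two wooden rests, nub pointing roughly away from the robot
- lamp: fixed bench floodlight. Origin on the table; z up; x from the spring end (nearer the robot) to the lip end. Base plate 8 mm thick, 74 mm wide, x -79 to +116 mm; lamp body x +51.5 to +115.5, 110 mm wide, top z = 60. On the plate, towards the robot, a black cradle insert is clamped fast anywhere within 10 mm either way along x of its mean place; where is not measured: find it by feel
- seat (a point): middle of the cradle floor at its MEAN place, z = 28 mm in the lamp; axes as the lamp (the true one lies up to 10 mm off along x). From the true middle: floor x -31 to +31 mm, 21 mm wide, 2 mm high ridges along its edges, 16 mm apart inside; sides open for fingers. Fitted, the cell's origin is 13 mm above the floor, 1 mm to the spring side of the true middle
- spring (a joint): compression of the coil spring, 0 to 0.009 m (hard stop), towards -x. 2.4 N at 0, then 1.2 N per mm: 8.4 N at 5 mm, 13 N at 9 mm. End disc 10 mm wide, centre 10 mm above the floor, free at x = -31 mm from the true middle; block behind it x -65 to -47, top 22 mm above the floor. Level, a cell clears the lip at 3.5 mm; rolled down from a 45 degree tilt it needs about 5.5. Fitted: 1 mm
- nub (a point): tip of the cell's steel nub, 34 mm from its origin. Where it goes, from the cradle's true middle: contact face at x = +33 mm; lip, a square-edged bar from x = +27.5 to the face, underside 28.5 mm and top 32.5 mm above the floor, cheeks under it 34 mm apart; end wall behind up to x = +39, as high as the lip
- rest_a: fixed wooden rest 70 x 46 mm, 8 mm thick, with a 46 x 21 mm pedestal on which a cell lies along its x axis, top at 24 mm with 2 mm ridges along the edges; sides open for fingers. Origin under its middle
- rest_b: the same as rest_a
- short_cell: bystander on the other rest: smaller cell, 22 mm diameter x 40 mm plus nub, same grey; origin on its axis at mid length
- hammer: bystander: hammer lying near the far edge of the table
- file: bystander: file with wooden handle, 250 mm, to the right of the lamp
- whetstone: bystander: stone 55 x 150 x 24 mm near the robot, origin under its middle
- handle_scale: bystander: wooden slip 110 x 30 x 9 mm beside the lamp, origin under its middle
- tin: bystander: steel tin 60 mm diameter, 55 mm high, origin under its middle
- ferrule: bystander: brass ring 40 mm diameter, 18 mm high, origin under its middle

How it is judged (in metres and radians):
On the way, in this order (a step that is already met when the one before it is completed fails the run):
1. the cell is lifted off its rest (height (world z) of cell above 0.075 m), for 0.1 s.
2. the cell presses the spring in by at least 3 mm (value of joint spring above 0.003 m and contact force between cell and lamp above 1 N), for 0.05 s.
At the end, for the whole second after the job is handed in: the cell lies at rest in the lamp's cradle, nub towards the lamp body and under the lip, within 3 mm of the cradle's centre line and 3 mm of its fitted height, its axis within 4 degrees of the cradle's, the spring pushing it home (still pressed by 0.3 to 2.5 mm) (x of cell in the frame of seat between -0.0145 and 0.0125 m and y of cell in the frame of seat between -0.003 and 0.003 m and z of cell in the frame of seat between 0.01 and 0.016 m and angle between the x axis of cell and the x axis of lamp, either way round below 0.07 rad and x of nub in the frame of seat above 0.02 m and value of joint spring between 0.0003 and 0.0025 m and linear speed of cell below 0.01 m/s); the robot touches nothing.
It fails at once if the cell is forced against the lamp, its spring or its lip with more than 25 N (contact force between cell and lamp above 25 N).
It fails at once if the gripper pushes the lamp with more than 25 N (contact force between any of the fingers, the arm and lamp above 25 N).
It fails at once if another thing on the bench is moved more than 30 mm (distance of any of short_cell, hammer, file, whetstone, handle_scale, tin, ferrule from where it was at the start of the episode above 0.03 m).
It also fails if it takes over 61 s, if anything falls off the work surface, if the arm or the gripper's body presses on something with over 40 N, if the wrist force passes 120 N, or if a joint passes its speed limit or range.

## Working session

There is one attempt and no reset: what is moved stays moved. The work goes in short steps, Python scripts to look and compute and a shell command to move; the robot and the scene stay as the last step left them, time stands still between calls to the robot, and variables do not carry over. Pictures are saved under pics/ and viewed, and the job is handed in when it is done.

```bash
ls; mkdir -p pics
python3 - <<'E'
from rig import *
import cv2
s=read_state(); print({k:s[k] for k in s})
for n in ["scene","side","wrist"]:
    p,d=capture(n); cv2.imwrite(f"pics/a_{n}.png",p[:,:,::-1]); print(n,camera_info(n))
    for l in ["cell","lamp","short_cell","rest_a"]:
        print(l,[(r["score"],[round(float(v),3) for v in r["centre"]]) for r in spot_in(l,n)][:3])
print(read_state()["time_s"])
E
```

```text
pics
{'time_s': 0.0, 'joint_positions': array([-7.76639917e+01,  3.02791693e+01,  8.21571701e+01, -2.67104745e-03,
        6.76902074e+01, -1.02279966e+01]), 'qvel': array([ 0.02857277, -0.00615219, -0.05533192, -0.02664309,  0.04715809,
       -0.05530792]), 'tau': array([-1.11835134e-04, -4.40037596e+01, -1.76594746e+01,  6.33885898e-02,
        5.82536019e-02, -1.80034876e-04]), 'position': array([ 0.23967708, -0.57645161,  0.24056508]), 'tcp_rot': array([[ 3.83731080e-01, -9.23444743e-01, -5.14000023e-04],
       [-9.23442310e-01, -3.83731265e-01,  2.14844687e-03],
       [-2.18120985e-03, -3.49776469e-04, -9.99997560e-01]]), 'force': array([ 1.04912875, -0.62867821,  0.34502163]), 'moment': array([0.06773854, 0.00117789, 0.0083222 ]), 'opening': 0.9975345153270293}
scene {'vfov': 54.93154524777836, 'cx': 277.93190984261827, 'cy': 211.4312294720469, 'R': array([[ 0.73407811,  0.67904772,  0.00484994],
       [ 0.56681929, -0.60879024, -0.55505887],
       [-0.37395886,  0.4102056 , -0.83179693]]), 't': array([-0.40320259, -0.31493082,  1.48215225])}
cell [(0.61, [0.582, 0.26, 0.0
[... 453 characters left out ...]
1830275, 1.13660447])}
cell [(0.77, [0.576, 0.279, 0.049])]
lamp [(0.92, [0.593, -0.22, 0.038])]
short_cell [(0.46, [0.518, 0.098, 0.044])]
rest_a [(0.79, [0.569, 0.285, 0.01]), (0.79, [0.517, 0.101, 0.005])]
wrist {'vfov': 65.70646984690485, 'cx': 279.7961693935279, 'cy': 210.66284231070878, 'tool_from_camera': array([[ 9.99999941e-01, -3.37925347e-04,  6.59392502e-05,
        -8.00281779e-04],
       [ 3.12331019e-04,  9.70950789e-01,  2.39279058e-01,
        -6.63664566e-02],
       [-1.44882226e-04, -2.39279023e-01,  9.70950837e-01,
        -1.41575871e-01],
       [ 0.00000000e+00,  0.00000000e+00,  0.00000000e+00,
         1.00000000e+00]])}
cell []
lamp []
short_cell []
rest_a []
0.75
```

View pics/a_scene.png

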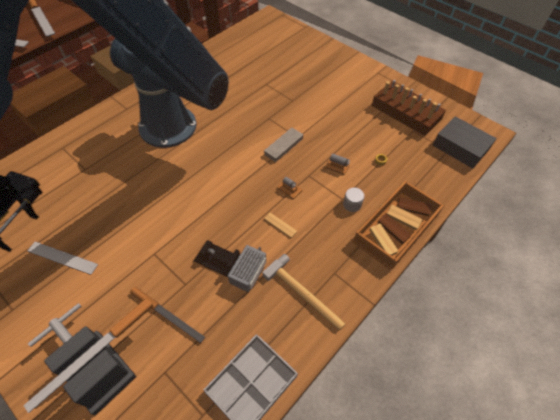

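View pics/a_side.png

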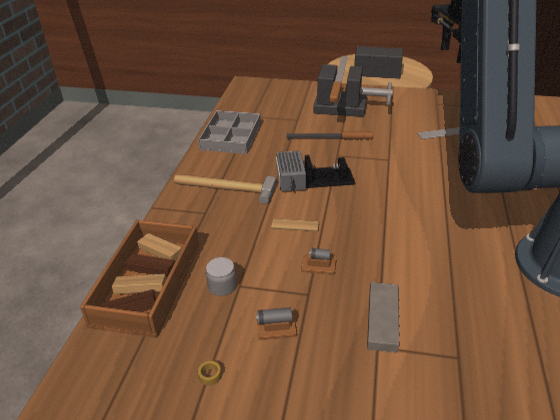

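```bash
cat > h.py <<'E'
from rig import *
import numpy as np, cv2
from scipy.spatial.transform import Rotation as Ro
def cloud(name,d,s=None):
    ci=camera_info(name); f=210/np.tan(np.radians(ci["vfov"]/2))
    v,u=np.mgrid[0:420,0:560]; x=(u-ci["cx"])/f; y=(v-ci["cy"])/f
    if name=="wrist":
        r=np.hypot(x,y); k=np.where(r>1e-9,np.tan(np.minimum(r,1.5))/np.maximum(r,1e-9),1)
        x=x*k;y=y*k
        P=np.stack([x*d,y*d,d],-1); T=ci["tool_from_camera"]
        P=P@T[:3,:3].T+T[:3,3]
        return P@s["tcp_rot"].T+s["position"]
    P=np.stack([x*d,y*d,d],-1)
    return (P-ci["t"])@ci["R"]
def topdown(P,rgb,x0,x1,y0,y1,res,fn,zmin=-.01,zmax=.12):
    # image: up = +x, left=+y
    H=int((x1-x0)/res);W=int((y1-y0)/res)
    im=np.zeros((H,W,3),np.uint8);hz=np.full((H,W),-1.)
    m=np.isfinite(P).all(-1)&(P[...,2]>zmin)&(P[...,2]<zmax)
    p=P[m];c=rgb[m];i=((x1-p[:,0])/res).astype(int);j=((y1-p[:,1])/res).astype(int)
    o=(i>=0)&(i<H)&(j>=0)&(j<W);p=p[o];c=c[o];i=i[o];j=j[o];q=np.argsort(p[:,2])
    im[i[q],j[q]]=c[q];hz[i[q],j[q]]=p[q,2]
    hh=cv2.applyColorMap((np.clip(hz,0,.07)/.07*255).astype(np.uint8),cv2.COLORMAP_JET)
    cv2.imwrite(fn,cv2.hconcat([im[:,:,::-1],hh])); return hz
E
python3 - <<'E'
from h import *
for n in ["side","scene"]:
    p,d=capture(n); P=cloud(n,d); P[d==0]=np.nan
    for l in ["lamp","cell"]:
        for r in silhouettes(l,n)[:1]:
            m=r["region"]&(d>0); q=P[m]; q=q[q[:,2]>(.045 if l=="lamp" else 0.034)]
            c=q.mean(0); w,V=np.linalg.eigh(np.cov(q[:,:2].T)); 
            print(n,l,r["score"],m.sum(),len(q),c.round(4),np.percentile(q,[2,98],axis=0).round(4).tolist(),np.sqrt(w).round(4),np.degrees(np.arctan2(V[1,1],V[0,1])))
            r_=cv2.minAreaRect((q[:,:2]*1000).astype(np.float32)); print(r_)
    tm=(P[...,0]>.3)&(P[...,0]<.6)&(P[...,1]>.2)&(P[...,1]<.4); print("table z",np.nanmedian(P[tm][:,2]))
    topdown(P,p,.45,.75,-.35,-.1,.001,f"pics/b_{n}.png")
E
```

```text
side lamp 0.66 2116 868 [ 0.6157 -0.2072  0.057 ] [[0.4976, -0.2649, 0.046], [0.6695, -0.1556, 0.063]] [0.031  0.0433] -158.23161269286854
((577.9502563476562, -220.94703674316406), (177.67791748046875, 127.82023620605469), 16.198284149169922)
side cell 0.68 523 456 [0.576  0.2788 0.0447] [[0.5464, 0.2619, 0.0354], [0.607, 0.2929, 0.0503]] [0.0061 0.0185] -163.57646113421637
((577.4172973632812, 275.40155029296875), (64.83747100830078, 25.437488555908203), 16.747751235961914)
table z -0.0003949156442283238
scene lamp 0.93 2115 1129 [ 0.6219 -0.2243  0.0567] [[0.4997, -0.2743, 0.0459], [0.6727, -0.165, 0.0631]] [0.0303 0.0416] -164.6208941753001
((578.9766235351562, -227.66702270507812), (178.4315948486328, 122.08269500732422), 15.795058250427246)
scene cell 0.58 155 133 [0.579  0.2648 0.0437] [[0.5492, 0.2503, 0.0355], [0.6071, 0.2827, 0.0512]] [0.0066 0.0186] -162.45029203378508
((576.9208984375, 269.1322937011719), (64.1669921875, 27.76019287109375), 15.631969451904297)
table z -0.0017921344436896882
```

```bash
cat >> h.py <<'E'
def Rtool(yaw,tilt=0.):
    """tool pose when held cell has heading yaw (deg) and nub-up tilt; tool x=-lamp y, tool y=-lamp x"""
    cx=np.array([np.cos(np.radians(yaw)),np.sin(np.radians(yaw)),0]); cy=np.array([-cx[1],cx[0],0])
    R=np.stack([-cy,-cx,[0,0,-1]],1)
    return Ro.from_rotvec(-np.radians(tilt)*cy).as_matrix()@R
def plan(p,R,s=None):
    s=s or read_state(); R0=s["tcp_rot"]
    print("shift",(R0.T@(np.array(p)-s["position"])).round(4),"turn",np.degrees(Ro.from_matrix(R0.T@R).as_rotvec()).round(2), "t",s["time_s"])
E
python3 -c "
from h import *
plan([.555,-.232,.16],Rtool(16))"
```

```text
shift [-0.1978 -0.4235  0.0816] turn [-0.    0.    6.56] t 1.05
```

View pics/b_side.png

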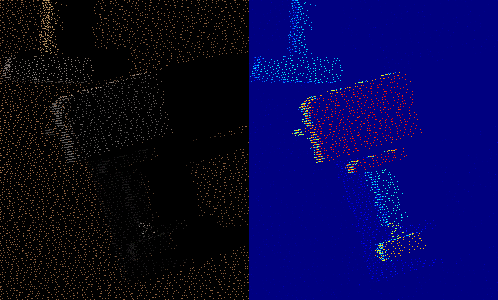

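```bash
python3 -m jog '-0.025 -0.053 0 0 0 1 1; -0.05 -0.106 0.01 0 0 2 1; -0.075 -0.159 0.02 0 0 3 1; -0.1 -0.212 0.03 0 0 4 1; -0.125 -0.265 0.045 0 0 5 1; -0.15 -0.318 0.06 0 0 6 1; -0.175 -0.371 0.075 0 0 6.56 1; -0.198 -0.4235 0.082 0 0 6.56 1' ; python3 -m jog '0 0 0 0 0 0 1; 0 0 0 0 0 0 1'
python3 - <<'E'
from h import *
s=read_state(); p,d=capture("wrist"); np.savez("w1.npz",p=p,d=d,R=s["tcp_rot"],t=s["position"])
print(s["time_s"],s["position"],s["tcp_rot"],s["force"])
cv2.imwrite("pics/c_w.png",p[:,:,::-1]); P=cloud("wrist",d,s); P[d==0]=np.nan
topdown(P,p,.45,.75,-.35,-.1,.001,"pics/c_td.png")
E
```

```text
time_s: 2.05
position: [0.5558, -0.23, 0.1587]
tcp_rot: [[0.276, -0.961, -0.001], [-0.961, -0.276, 0.0], [-0.001, 0.001, -1.0]]
force: [1.1, -0.7, 0.6]
opening: 1.0
time_s: 2.3
position: [0.5549, -0.2318, 0.1595]
tcp_rot: [[0.277, -0.961, -0.0], [-0.961, -0.277, -0.0], [0.0, 0.0, -1.0]]
force: [-0.3, -0.0, -0.2]
opening: 0.999
2.3 [ 0.55487649 -0.23180899  0.15953043] [[ 2.76655331e-01 -9.60969155e-01 -3.33415271e-04]
 [-9.60969168e-01 -2.76655195e-01 -4.01141547e-04]
 [ 2.93243586e-04  4.31379743e-04 -9.99999864e-01]] [-0.26548131 -0.02346327 -0.15188235]
```

View pics/c_w.png

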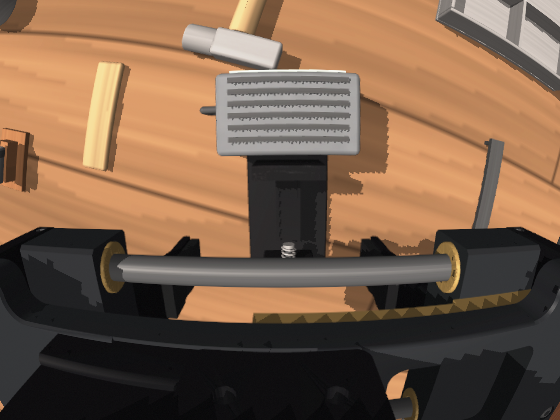

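View pics/c_td.png

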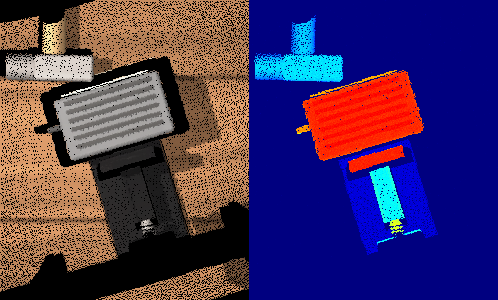

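Run:
```python
from h import *
z=np.load("w1.npz"); s=dict(tcp_rot=z["R"],position=z["t"]); d=z["d"]; P=cloud("wrist",d,s); P[d==0]=np.nan
q=P.reshape(-1,3); p=z["p"].reshape(-1,3)
box=(q[:,0]>.45)&(q[:,0]<.75)&(q[:,1]>-.35)&(q[:,1]<-.1)
b=q[box&(q[:,2]>.045)&(q[:,2]<.075)]
h,e=np.histogram(q[box&(q[:,2]>.0)&(q[:,2]<.09)][:,2],bins=90,range=(0,.09)); print([(round(e[i],3),h[i]) for i in range(90) if h[i]>60])
t=q[box&(q[:,0]>.58)&(q[:,2]>.057)&(q[:,2]<.067)]
# lamp body: largest
r=cv2.minAreaRect((t[:,:2]*1000).astype(np.float32)); print("all top",r)
for yaw in [14,15,15.5,16,16.5,17,18]:
    a=np.radians(yaw); L=np.stack([t[:,0]*np.cos(a)+t[:,1]*np.sin(a),-t[:,0]*np.sin(a)+t[:,1]*np.cos(a)],1)*1000
    print(yaw,np.percentile(L,[.3,99.7],axis=0).round(1).tolist(), np.sum(np.histogram(L[:,0],200)[0].astype(float)**2)+0*1)
```

```text
[(np.float64(0.0), np.int64(630)), (np.float64(0.004), np.int64(180)), (np.float64(0.005), np.int64(1392)), (np.float64(0.006), np.int64(2349)), (np.float64(0.007), np.int64(721)), (np.float64(0.013), np.int64(61)), (np.float64(0.014), np.int64(69)), (np.float64(0.015), np.int64(75)), (np.float64(0.016), np.int64(97)), (np.float64(0.017), np.int64(106)), (np.float64(0.018), np.int64(132)), (np.float64(0.019), np.int64(145)), (np.float64(0.02), np.int64(211)), (np.float64(0.021), np.int64(291)), (np.float64(0.022), np.int64(461)), (np.float64(0.023), np.int64(829)), (np.float64(0.024), np.int64(1058)), (np.float64(0.025), np.int64(729)), (np.float64(0.026), np.int64(601)), (np.float64(0.027), np.int64(295)), (np.float64(0.028), np.int64(235)), (np.float64(0.029), np.int64(67)), (np.float64(0.048), np.int64(73)), (np.float64(0.049), np.int64(143)), (np.float64(0.05), np.int64(102)), (np.float64(0.054), np.int64(85)), (np.float64(0.055), np.int64(153)), (np.float64(0.056), np.int64(450)), (np.float64(0.057), np.int64(2308)), (np.float64(0.058), np.int64(4347)), (np.float64(0.059), np.int64(2707)), (np.float64(0.06), np.int64(2164)), (np.float64(0.061), np.int64(769)), (np.float64(0.062), np.int64(66))]
all top ((624.6842651367188, -217.05311584472656), (82.09906005859375, 108.2596435546875), 16.66610336303711)
14 [[513.2, -414.9], [595.3, -307.9]] 909677.0
15 [[506.9, -424.5], [588.3, -317.9]] 939069.0
15.5 [[503.8, -429.5], [584.8, -322.8]] 946661.0
16 [[500.5, -434.2], [581.3, -327.7]] 946529.0
16.5 [[497.1, -439.1], [578.0, -332.4]] 943609.0
17 [[493.6, -443.9], [574.5, -337.2]] 940403.0
18 [[486.6, -453.2], [567.9, -346.6]] 917433.0
```

```bash
cat >> h.py <<'E'
def ortho(p,s,zpl,c,yaw,hx,hy,res,name="wrist"):
    """rectify onto plane z=zpl; up = lamp +x, left = lamp +y; c centre"""
    a=np.radians(yaw); ex=np.array([np.cos(a),np.sin(a),0]);ey=np.array([-ex[1],ex[0],0])
    H=int(2*hx/res);W=int(2*hy/res); i,j=np.mgrid[0:H,0:W]
    X=np.array([c[0],c[1],zpl])+((hx-(i+.5)*res)[...,None])*ex+((hy-(j+.5)*res)[...,None])*ey
    ci=camera_info(name); f=210/np.tan(np.radians(ci["vfov"]/2)); T=ci["tool_from_camera"]
    Y=(X-s["position"])@s["tcp_rot"]; Y=(Y-T[:3,3])@T[:3,:3]
    rr=np.hypot(Y[...,0],Y[...,1]); th=np.arctan2(rr,Y[...,2]); k=f*th/np.maximum(rr,1e-9)
    return cv2.remap(p,(Y[...,0]*k+ci["cx"]).astype(np.float32),(Y[...,1]*k+ci["cy"]).astype(np.float32),cv2.INTER_LINEAR)
def grid(im,hx,hy,res,step=.01):
    im=im.copy()
    for v in np.arange(-np.floor(hx/step)*step,hx,step):
        y=int((hx-v)/res); cv2.line(im,(0,y),(8 if round(v/step)%5 else 20,y),(0,255,0),1)
    for v in np.arange(-np.floor(hy/step)*step,hy,step):
        x=int((hy-v)/res); cv2.line(im,(x,0),(x,8 if round(v/step)%5 else 20),(0,255,0),1)
    return im
E
python3 - <<'E'
from h import *
z=np.load("w1.npz"); s=dict(tcp_rot=z["R"],position=z["t"]); p=z["p"][:,:,::-1].copy()
c=[.555,-.232]
g=[]
for zp in (.058,.026):
    im=ortho(p,s,zp,c,16,.125,.065,.00045)
    im=np.clip(im.astype(float)*1.8,0,255).astype(np.uint8)
    g.append(grid(im,.125,.065,.00045))
cv2.imwrite("pics/d.png",cv2.hconcat(g)); print(g[0].shape)
E
```

```text
(555, 288, 3)
```

View pics/d.png

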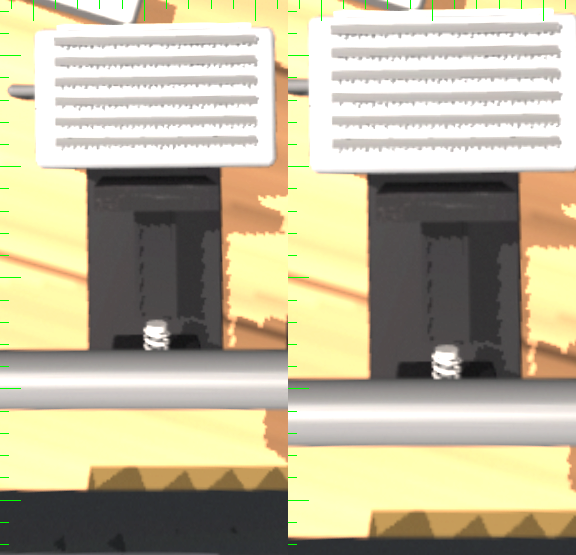

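Run:
```python
from h import *
z=np.load("w1.npz"); s=dict(tcp_rot=z["R"],position=z["t"]); p=z["p"][:,:,::-1].copy()
c=[.555,-.232]; res=.0003
im=ortho(p,s,.0585,c,16,.125,.065,res); g=cv2.cvtColor(im,cv2.COLOR_BGR2GRAY).astype(float)
# body edges, subpixel by max gradient
def edge(a): 
    k=np.argmax(np.abs(a)); return k
L=[];
for r in range(70,240,10):
    row=cv2.GaussianBlur(g[r:r+1],(9,1),0)[0]
    
X=lambda r:(.125-(r+.5)*res)*1000
cols=range(70,410,20)
out=[]
for cc in cols:
    col=g[200:300,cc-3:cc+4].mean(1); dcol=np.diff(col); k=np.argmin(dcol)+200; out.append(X(k+.5))
print("body -x edge",np.round(out,1)); print("slope deg",np.degrees(np.arctan(np.polyfit([65-(c_+.5)*.3 for c_ in cols],out,1))))
prof=g[260:360,190:270].mean(1); print("lip profile");print([(round(X(260+i),1),round(v)) for i,v in enumerate(prof)][::2])
# crop big
crop=im[220:600,120:380]; crop=np.clip(crop.astype(float)*3,0,255).astype(np.uint8)
im2=ortho(p,s,.026,c,16,.125,.065,res)[220:600,120:380]; im2=np.clip(im2.astype(float)*3,0,255).astype(np.uint8)
cv2.imwrite("pics/e.png",cv2.resize(cv2.hconcat([crop,im2]),None,fx=1.5,fy=1.5))
```

```text
body -x edge [49.7 63.2 63.2 49.4 49.4 49.4 49.4 49.4 49.4 49.4 49.4 49.4 49.7 64.1
 64.1 63.5 50.9]
slope deg [-2.14758543 88.93018029]
lip profile
[(46.9, 28), (46.3, 24), (45.7, 17), (45.1, 13), (44.5, 13), (43.9, 14), (43.3, 16), (42.7, 17), (42.1, 22), (41.5, 32), (40.9, 40), (40.3, 40), (39.7, 40), (39.1, 39), (38.5, 39), (37.9, 40), (37.3, 42), (36.6, 43), (36.1, 43), (35.5, 40), (34.9, 39), (34.2, 39), (33.7, 39), (33.1, 39), (32.5, 39), (31.9, 39), (31.3, 39), (30.7, 37), (30.1, 34), (29.5, 29), (28.9, 28), (28.3, 28), (27.7, 28), (27.1, 28), (26.5, 28), (25.9, 28), (25.3, 28), (24.7, 29), (24.1, 32), (23.5, 35), (22.9, 37), (22.3, 38), (21.7, 38), (21.1, 38), (20.5, 38), (19.9, 38), (19.3, 38), (18.7, 38), (18.1, 38), (17.5, 38)]
```

View pics/e.png

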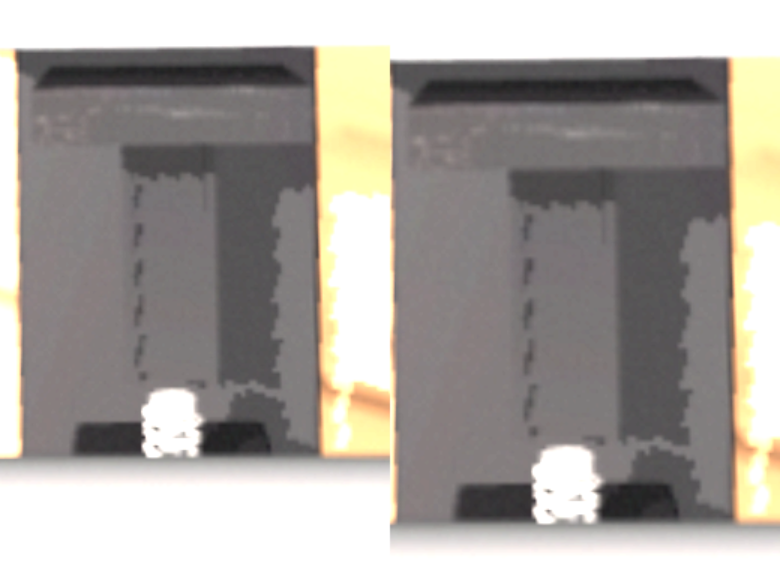

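Run:
```python
from h import *
z=np.load("w1.npz"); s=dict(tcp_rot=z["R"],position=z["t"]); p=z["p"][:,:,::-1].copy()
c=[.555,-.232]; res=.0003
def fit(zp,rows,lo,hi,sign):
    im=ortho(p,s,zp,c,16,.125,.065,res).astype(float); g=im[:,:,2]-0  # red: wood bright
    pts=[]
    for x in rows:
        r=int((.125-x)/res); row=g[r-2:r+3].mean(0); j0=int((.065-hi)/res); j1=int((.065-lo)/res)
        dd=sign*np.diff(cv2.GaussianBlur(row[None],(7,1),0)[0][j0:j1]); k=np.argmax(dd); pts.append((x*1000,(.065-(j0+k+1)*res)*1000,dd[k]))
    return np.array(pts)
rows=np.arange(-.01,.045,.005)
l=fit(.006,rows,.015,.05,-1); r=fit(.006,rows,-.06,-.025,1)
print(l.round(1).tolist()); print(r.round(1).tolist())
for e in (l,r): print(np.polyfit(e[:,0],e[:,1],1), np.median(e[:,1]))
rows=np.arange(.06,.11,.005)
l=fit(.058,rows,.03,.06,1); r=fit(.058,rows,-.064,-.045,-1)
print(l.round(1).tolist()); print(r.round(1).tolist())
im=ortho(p,s,.0585,c,16,.125,.065,res).astype(float).mean(2)
o=[]
for y in np.arange(-.035,.026,.005):
    j=int((.065-y)/res); col=im[:,j-3:j+4].mean(1); r0=int((.125-.035)/res); r1=int((.125-.024)/res)
    k=np.argmin(np.diff(cv2.GaussianBlur(col[:,None],(1,7),0)[r0:r1,0])); o.append((y*1000,(.125-(r0+k+1)*res)*1000))
print("lip",np.round(o,1).tolist()); o=np.array(o); 
plan([.577,.272,.14],Rtool(16.5))
```

```text
[[-10.0, 30.8, 26.5], [-5.0, 30.8, 28.3], [0.0, 30.8, 22.7], [5.0, 30.8, 20.2], [10.0, 31.1, 22.1], [15.0, 31.1, 26.0], [20.0, 31.1, 27.3], [25.0, 30.8, 28.4], [30.0, 31.1, 24.5], [35.0, 31.4, 25.2], [40.0, 31.4, 30.6]]
[[-10.0, -43.0, 17.4], [-5.0, -42.7, 20.0], [0.0, -42.7, 19.3], [5.0, -42.7, 15.3], [10.0, -42.4, 15.3], [15.0, -42.7, 14.6], [20.0, -42.4, 13.7], [25.0, -42.7, 14.0], [30.0, -42.4, 14.2], [35.0, -42.1, 15.1], [40.0, -41.8, 16.7]]
[1.14545455e-02 3.08463636e+01] 31.1
[ 1.69090909e-02 -4.27627273e+01] -42.69999999999999
[[60.0, 30.5, 1.4], [65.0, 47.6, 1.0], [70.0, 46.4, 0.6], [75.0, 48.2, 5.1], [80.0, 49.1, 14.2], [85.0, 49.1, 11.2], [90.0, 47.9, 1.5], [95.0, 33.5, 8.3], [100.0, 47.9, 1.9], [105.0, 48.5, 1.3]]
[[60.0, -57.7, 8.7], [65.0, -57.7, 8.5], [70.0, -57.1, 8.3], [75.0, -57.4, 8.8], [80.0, -57.4, 8.5], [85.0, -57.1, 8.3], [90.0, -57.4, 8.9], [95.0, -58.0, 9.2], [100.0, -56.8, 8.5], [105.0, -57.1, 8.7]]
lip [[-35.0, 33.8], [-30.0, 30.5], [-25.0, 30.2], [-20.0, 30.2], [-15.0, 30.2], [-10.0, 30.2], [-5.0, 29.9], [0.0, 29.9], [5.0, 29.6], [10.0, 24.8], [15.0, 31.1], [20.0, 34.1], [25.0, 24.5]]
shift [-0.4788 -0.1605  0.0195] turn [ 0.02 -0.02 -0.52] t 2.35
```

```bash
python3 -m jog '-0.058 -0.02 0 0 0 0 1; -0.116 -0.04 0 0 0 0 1; -0.174 -0.06 0 0 0 0 1; -0.232 -0.08 0 0 0 0 1; -0.29 -0.1 0 0 0 0 1; -0.348 -0.12 0 0 0 0 1; -0.41 -0.14 0.01 0 0 0 1; -0.479 -0.1605 0.0195 0 0 -0.5 1' ; python3 -m jog '-0.002 -0.001 0 0 0 0 1; 0 0 0 0 0 0 1'
python3 - <<'E'
from h import *
s=read_state(); p,d=capture("wrist"); np.savez("w2.npz",p=p,d=d,R=s["tcp_rot"],t=s["position"])
print(s["time_s"],s["position"],s["tcp_rot"],s["force"])
cv2.imwrite("pics/f_w.png",p[:,:,::-1]); P=cloud("wrist",d,s); P[d==0]=np.nan
q=P.reshape(-1,3); b=(abs(q[:,0]-.577)<.06)&(abs(q[:,1]-.272)<.05)&(q[:,2]>.03)&(q[:,2]<.06)
q=q[b]; print(q.min(0),q.max(0),cv2.minAreaRect((q[:,:2]*1000).astype(np.float32)))
im=ortho(p[:,:,::-1].copy(),s,.035,[.577,.272],16.5,.06,.05,.0002); cv2.imwrite("pics/f_o.png",grid(im,.06,.05,.0002))
E
```

```text
time_s: 3.35
position: [0.578, 0.2593, 0.1423]
tcp_rot: [[0.281, -0.96, 0.001], [-0.96, -0.281, -0.0], [0.0, -0.001, -1.0]]
force: [1.4, -0.3, 0.3]
opening: 0.999
time_s: 3.6
position: [0.5773, 0.258, 0.142]
tcp_rot: [[0.283, -0.959, 0.0], [-0.959, -0.283, -0.001], [0.001, 0.0, -1.0]]
force: [-0.6, -0.8, 0.2]
opening: 0.997
3.6 [0.57733545 0.25800842 0.14198398] [[ 2.83252290e-01 -9.59045428e-01  8.37349892e-05]
 [-9.59045157e-01 -2.83252273e-01 -7.32448600e-04]
 [ 7.26169607e-04  1.27162107e-04 -9.99999728e-01]] [-0.63619743 -0.77477156  0.22456366]
[0.54544902 0.25316689 0.03058103] [0.61215072 0.29454617 0.0498257 ] ((579.9559326171875, 274.6007995605469), (65.51254272460938, 25.818607330322266), 16.343517303466797)
```

View pics/f_w.png

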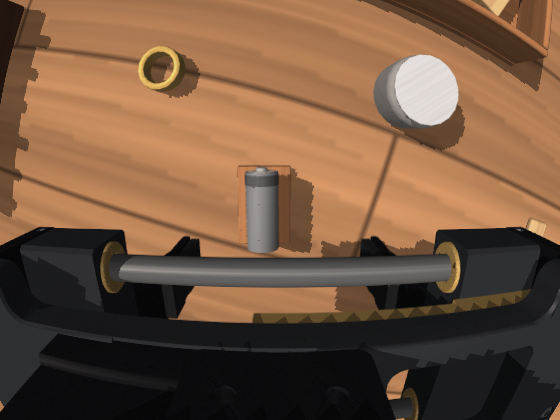

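View pics/f_o.png

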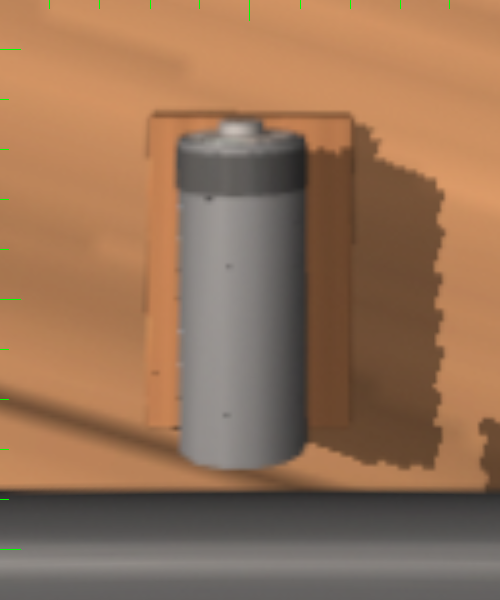

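```bash
cat > geo.py <<'E'
import numpy as np, cv2, heapq
# cell outline points local (dense)
def dens(pl,n=30):
    o=[]
    for a,b in zip(pl,pl[1:]+pl[:1]): o+= [np.array(a)+(np.array(b)-np.array(a))*t for t in np.linspace(0,1,n,endpoint=False)]
    return np.array(o)
out=dens([(-31,-13),(31,-13),(31,-4.5),(34,-4.5),(34,4.5),(31,4.5),(31,13),(-31,13)],60)
def comp(x,z,th):
    c,s=np.cos(np.radians(th)),np.sin(np.radians(th)); X=x+out[:,0]*c-out[:,1]*s; Z=z+out[:,0]*s+out[:,1]*c
    e=.01
    if (Z<-e)[(X>-31)&(X<39)].any(): return 99   # floor
    if ((X>27.5+e)&(X<39)&(Z>28.5+e)&(Z<32.5-e)).any(): return 99
    if ((X>33+e)&(Z<32.5)).any(): return 99
    # lip corners inside cell
    for lx,lz in ((27.5,32.5),(27.5,28.5),(28,32.5),(29,32.5),(30,32.5)):
        dx,dz=lx-x,lz-z; u=dx*c+dz*s; v=-dx*s+dz*c
        if abs(u)<31-e and abs(v)<13-e or (31<=u<34-e and abs(v)<4.5-e): return 99
    if ((X<-47)&(Z<22)).any(): return 99
    m=(Z>5)&(Z<15); 
    return max(0,-31-X[m].min()) if m.any() else 0
if __name__=="__main__":
    ths=np.arange(0,52,2.); xs=np.arange(-20,4,.5); zs=np.arange(13,50,.5)
    C=np.full((len(ths),len(xs),len(zs)),99.)
    for i,t in enumerate(ths):
        for j,x in enumerate(xs):
            for k,z in enumerate(zs): C[i,j,k]=comp(x,z,t)
    np.save("C.npy",C)
    # for each start tilt: min bottleneck path where tilt monotone-free from any pose with c=0 & tilt t
    goal=(0,int(np.argmin(abs(xs+1))),0); print("goal c",C[goal])
    D=np.full(C.shape,99.);D[goal]=C[goal];h=[(C[goal],goal)];par={}
    while h:
        d,n=heapq.heappop(h)
        if d>D[n]: continue
        for ax in range(3):
            for st in (-1,1):
                m=list(n);m[ax]+=st;m=tuple(m)
                if min(m)<0 or any(m[a]>=C.shape[a] for a in range(3)) or C[m]>9: continue
                nd=max(d,C[m])
                if nd<D[m]-1e-9: D[m]=nd;par[m]=n;heapq.heappush(h,(nd,m))
    for i,t in enumerate(ths):
        m=(C[i]<.01)&(D[i]<99)
        free=np.where(m,D[i],99).min()
        cc=np.where(D[i]<99,C[i],99); k=np.unravel_index(cc.argmin(),cc.shape)
        print(t,"min bottleneck from free",free,"min c at tilt (reachable)",cc.min().round(2),"x",xs[k[0]],"z",zs[k[1]])
    # path from free at tilt 30
    for T in (20,30,40):
        i=int(T/2); m=np.where((C[i]<.01),D[i],99); k=np.unravel_index(m.argmin(),m.shape); n=(i,)+tuple(k); print("path",T)
        seq=[]
        while n!=goal: seq.append((ths[n[0]],xs[n[1]],zs[n[2]],round(C[n],2))); n=par[n]
        print([tuple(map(float,q)) for q in seq[::3]])
E
time python3 geo.py
```

```text
goal c 1.0
0.0 min bottleneck from free 5.591979699874216 min c at tilt (reachable) 0.0 x -20.0 z 35.0
2.0 min bottleneck from free 5.591979699874216 min c at tilt (reachable) 0.0 x -20.0 z 36.5
4.0 min bottleneck from free 5.591979699874216 min c at tilt (reachable) 0.0 x -20.0 z 37.5
6.0 min bottleneck from free 5.591979699874216 min c at tilt (reachable) 0.0 x -20.0 z 38.5
8.0 min bottleneck from free 5.591979699874216 min c at tilt (reachable) 0.0 x -20.0 z 39.5
10.0 min bottleneck from free 5.591979699874216 min c at tilt (reachable) 0.0 x -20.0 z 40.5
12.0 min bottleneck from free 5.591979699874216 min c at tilt (reachable) 0.0 x -20.0 z 41.5
14.0 min bottleneck from free 5.591979699874216 min c at tilt (reachable) 0.0 x -20.0 z 42.0
16.0 min bottleneck from free 5.591979699874216 min c at tilt (reachable) 0.0 x -20.0 z 40.5
18.0 min bottleneck from free 5.591979699874216 min c at tilt (reachable) 0.0 x -20.0 z 39.0
20.0 min bottleneck from free 5.591979699874216 min c at tilt (reachable) 0.0 x -20.0 z 38.5
22.0 min bottleneck from free 5.591979699874216 min c at tilt (reachabl
[... 4047 characters left out ...]
 30.5, 0.0), (0.0, -13.0, 30.5, 0.0), (0.0, -11.5, 30.5, 0.0), (0.0, -10.0, 30.5, 0.0), (0.0, -8.5, 30.5, 0.0), (0.0, -7.0, 30.5, 0.0), (6.0, -7.0, 30.5, 5.52), (8.0, -7.0, 29.5, 5.25), (8.0, -7.0, 28.0, 5.43), (10.0, -7.0, 27.0, 5.33), (12.0, -7.0, 26.0, 5.33), (14.0, -7.0, 25.0, 5.45), (16.0, -7.0, 24.0, 5.56), (12.0, -6.5, 24.0, 5.19), (10.0, -6.5, 23.0, 5.5), (12.0, -6.0, 22.5, 5.05), (8.0, -6.0, 22.0, 5.28), (4.0, -6.0, 21.5, 5.59), (4.0, -4.5, 21.5, 4.09), (2.0, -3.5, 21.5, 3.28), (0.0, -3.5, 20.5, 3.5), (0.0, -3.5, 19.0, 3.5), (0.0, -3.5, 17.5, 3.5), (0.0, -3.5, 16.0, 3.5), (0.0, -2.5, 15.5, 2.5), (0.0, -1.0, 15.5, 1.0), (0.0, -1.0, 14.0, 1.0)]
real	0m6.945s
user	0m6.626s
sys	0m0.061s
```

Run:
```python
from geo import *
def tab(h):
    for th in (45,40,35,30,25,20,16,12,8,5,3,0):
        s,c=np.sin(np.radians(th)),np.cos(np.radians(th)); z=31*s+13*c+h
        xs=np.arange(-25,20,.1); v=np.array([comp(x,z,th) for x in xs]); ok=v<90
        xm=xs[ok].max(); f=lambda cc: xs[ok][np.argmin(abs(v[ok]-cc))] if v[ok].min()<cc+.2 else None
        x0=xs[ok&(v<=.01)]; 
        print(h,th,"z",round(z,1),"xmax(lip)",xm.round(1),"c at xmax",v[ok][-1].round(1),"x c=0",(x0.min().round(1) if len(x0) else None),"x c=7",f(7))
for h in (.5,2,4,8): tab(h)
```

```text
0.5 45 z 31.6 xmax(lip) 8.2 c at xmax 0.0 x c=0 -3.8 x c=7 -10.8999999999998
0.5 40 z 30.4 xmax(lip) 4.7 c at xmax 0.0 x c=0 -3.6 x c=7 -10.599999999999795
0.5 35 z 28.9 xmax(lip) -0.3 c at xmax 0.0 x c=0 -3.1 x c=7 -10.099999999999788
0.5 30 z 27.3 xmax(lip) -5.9 c at xmax 3.5 x c=0 None x c=7 -9.399999999999778
0.5 25 z 25.4 xmax(lip) -5.3 c at xmax 3.5 x c=0 None x c=7 -8.79999999999977
0.5 20 z 23.3 xmax(lip) -6.0 c at xmax 4.9 x c=0 None x c=7 -8.09999999999976
0.5 16 z 21.5 xmax(lip) -5.9 c at xmax 5.2 x c=0 None x c=7 -7.699999999999754
0.5 12 z 19.7 xmax(lip) -5.4 c at xmax 5.1 x c=0 None x c=7 -7.2999999999997485
0.5 8 z 17.7 xmax(lip) -2.3 c at xmax 2.2 x c=0 None x c=7 -7.099999999999746
0.5 5 z 16.2 xmax(lip) -2.6 c at xmax 2.6 x c=0 None x c=7 -6.999999999999744
0.5 3 z 15.1 xmax(lip) -2.9 c at xmax 2.9 x c=0 None x c=7 -6.999999999999744
0.5 0 z 13.5 xmax(lip) -1.0 c at xmax 1.0 x c=0 None x c=7 -6.999999999999744
2 45 z 33.1 xmax(lip) 9.7 c at xmax 0.0 x c=0 -5.4 x c=7 -12.399999999999821
2 40 z 31.9 xmax(lip) 6.5 c at xmax 0.0 x c=0 -4.7 x c=7 -11.699999999999811
2 35
[... 1906 characters left out ...]
9999999999862
8 30 z 34.8 xmax(lip) 5.4 c at xmax 0.0 x c=0 -6.7 x c=7 -13.79999999999984
8 25 z 32.9 xmax(lip) -2.5 c at xmax 0.0 x c=0 -5.2 x c=7 -12.29999999999982
8 20 z 30.8 xmax(lip) -6.1 c at xmax 2.3 x c=0 None x c=7 -10.799999999999798
8 16 z 29.0 xmax(lip) -4.9 c at xmax 2.0 x c=0 None x c=7 -9.899999999999785
8 12 z 27.2 xmax(lip) -6.7 c at xmax 4.8 x c=0 None x c=7 -8.899999999999771
8 8 z 25.2 xmax(lip) -6.4 c at xmax 5.3 x c=0 None x c=7 -8.09999999999976
8 5 z 23.7 xmax(lip) -6.2 c at xmax 5.6 x c=0 None x c=7 -7.599999999999753
8 3 z 22.6 xmax(lip) -6.3 c at xmax 5.9 x c=0 None x c=7 -7.39999999999975
8 0 z 21.0 xmax(lip) -3.5 c at xmax 3.5 x c=0 None x c=7 -6.999999999999744
```

```bash
python3 -c "
from h import *
plan([.5785,.2742,.037],Rtool(16.9))"
```

```text
shift [-0.0162 -0.006   0.105 ] turn [ 0.03 -0.05 -0.53] t 3.65
```

```bash
python3 -m jog '-0.016 -0.006 0.02 0 0 -0.5 0.8; -0.016 -0.006 0.05 0 0 -0.5 0.65; -0.016 -0.006 0.08 0 0 -0.5 0.65; -0.016 -0.006 0.105 0 0 -0.5 0.65; -0.016 -0.006 0.105 0 0 -0.5 0.65'
python3 - <<'E'
from h import *
s=read_state(); print(s["force"],s["opening"])
plan([.5785,.2742,.037],Rtool(16.9))
p,d=capture("wrist"); cv2.imwrite("pics/g_w.png",p[:,:,::-1]);
E
```

```text
time_s: 4.28
position: [0.5763, 0.2754, 0.0337]
tcp_rot: [[0.291, -0.957, -0.006], [-0.957, -0.291, -0.002], [-0.0, 0.006, -1.0]]
force: [0.2, -0.0, 0.0]
opening: 0.657
[ 0.23770809 -0.03386274  0.03736493] 0.6569606031220722
shift [ 0.0018 -0.0018 -0.0033] turn [0.36 0.02 0.02] t 4.275
```

View pics/g_w.png

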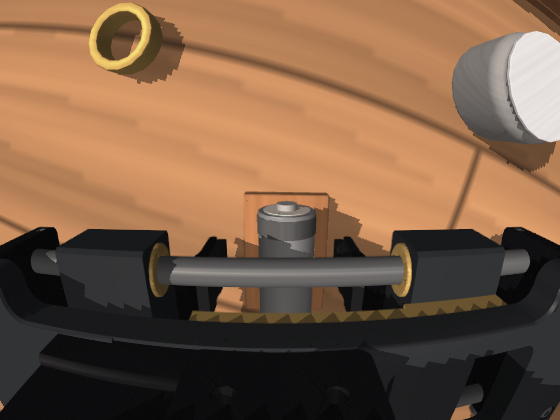

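```bash
python3 -m jog '0 0 0 0 0 0 0.65; 0 0 0 0 0 0 0.65'; python3 -c "
from h import *
plan([.5785,.2742,.037],Rtool(16.9))"
```

```text
time_s: 4.58
position: [0.5792, 0.2767, 0.0381]
tcp_rot: [[0.292, -0.956, 0.002], [-0.956, -0.292, 0.001], [0.0, -0.002, -1.0]]
force: [-0.6, -0.1, -0.3]
opening: 0.653
shift [0.0022 0.0014 0.0011] turn [-0.14 -0.    0.09] t 4.575
```

```bash
python3 -m jog '0.002 0.001 0.001 0 0 0 0.65; 0.002 0.001 0.001 0 0 0 0.5; 0.002 0.001 0.001 0 0 0 0.35; 0.002 0.001 0.001 0 0 0 0.2; 0.002 0.001 0.001 0 0 0 0.1; 0.002 0.001 0.001 0 0 0 0; 0.002 0.001 0.001 0 0 0 0; 0.002 0.001 0.001 0 0 0 0'
python3 - <<'E'
from h import *
s=read_state(); print(s["position"],s["force"],s["opening"]*87)
p,d=capture("wrist"); cv2.imwrite("pics/h_w.png",p[:,:,::-1]); np.savez("w3.npz",p=p,d=d,R=s["tcp_rot"],t=s["position"])
E
```

```text
time_s: 5.58
position: [0.5779, 0.2743, 0.0358]
tcp_rot: [[0.292, -0.956, 0.0], [-0.956, -0.292, -0.0], [0.0, 0.0, -1.0]]
force: [-0.0, -0.2, -0.1]
opening: 0.288
[0.57790446 0.27428023 0.03579981] [-0.01950387 -0.23083724 -0.14000701] 25.06915075314729
```

View pics/h_w.png

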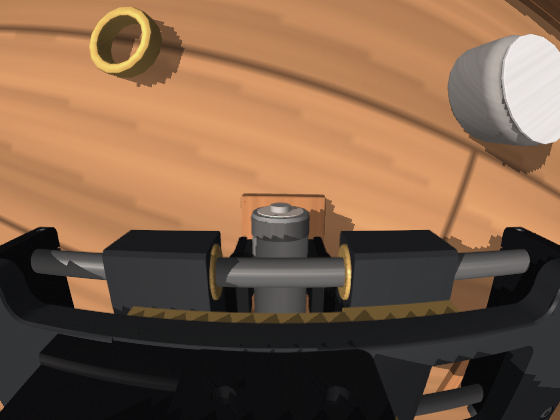

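```bash
python3 -c "
from h import *
plan([.565,-.236,.155],Rtool(16.85))"; python3 -m jog '0 0 -0.04 0 0 0 0; 0 0 -0.08 0 0 0 0; 0.04 0 -0.115 0 0 0 0; 0.1 0.03 -0.12 0 0 0 0; 0.16 0.05 -0.12 0 0 0 0; 0.22 0.07 -0.12 0 0 0 0; 0.28 0.09 -0.12 0 0 0 0; 0.34 0.11 -0.12 0 0 0 0'; python3 -c "
from h import *
plan([.565,-.236,.155],Rtool(16.85));print(read_state()['opening'])"
```

```text
shift [ 0.4842  0.1616 -0.1191] turn [-0.   -0.    0.16] t 5.625
time_s: 6.62
position: [0.572, -0.077, 0.1558]
tcp_rot: [[0.292, -0.956, 0.0], [-0.956, -0.292, 0.0], [-0.0, -0.0, -1.0]]
force: [0.4, -0.9, 0.2]
opening: 0.286
shift [0.15   0.0531 0.0007] turn [-0.01  0.02  0.15] t 6.625
0.28645444056905095
```

```bash
python3 -m jog '0.05 0.017 0 0 0 0 0; 0.1 0.035 0 10 0 0 0; 0.15 0.053 0 20 0 0 0; 0.15 0.053 0 30 0 0 0; 0.15 0.053 0 40 0 0 0; 0.15 0.053 0 40 0 0 0; 0.15 0.053 0 40 0 0 0'
python3 - <<'E'
from h import *
s=read_state(); plan([.5592+.0115*0,-.2374,.100],Rtool(16.85,40)); print(s["position"],s["force"],s["moment"],s["joint_positions"].round(1))
p,d=capture("side"); cv2.imwrite("pics/i_s.png",p[100:260,200:440,::-1].repeat(3,0).repeat(3,1)); 
p,d=capture("wrist"); cv2.imwrite("pics/i_w.png",p[:,:,::-1]); np.savez("w4.npz",p=p,d=d,R=s["tcp_rot"],t=s["position"])
E
```

```text
time_s: 7.5
position: [0.564, -0.2348, 0.1548]
tcp_rot: [[0.289, -0.734, 0.615], [-0.957, -0.22, 0.188], [-0.002, -0.643, -0.766]]
force: [-1.0, -0.3, -0.3]
opening: 0.287
shift [0.0013 0.0393 0.0385] turn [ 0.01  0.08 -0.11] t 7.5
[ 0.56399175 -0.23475566  0.1547585 ] [-1.00526672 -0.34527279 -0.30532918] [-0.13254073  0.47246863 -0.02086357] [-49.9  34.5 109.6  67.5  39.8 -32.4]
```

View pics/i_s.png

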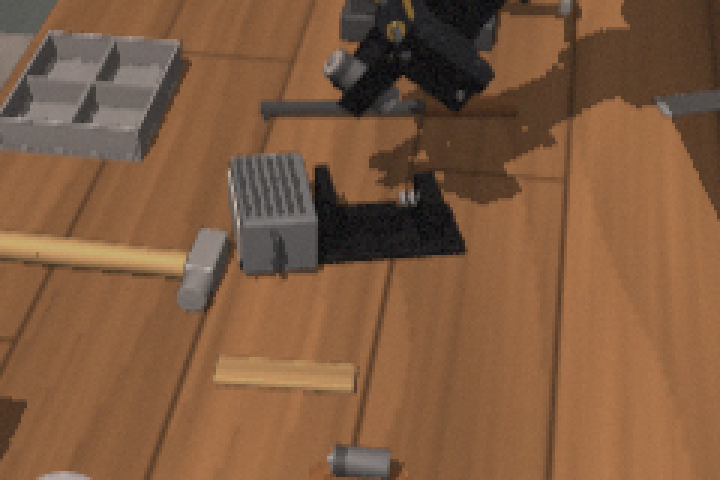

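View pics/i_w.png

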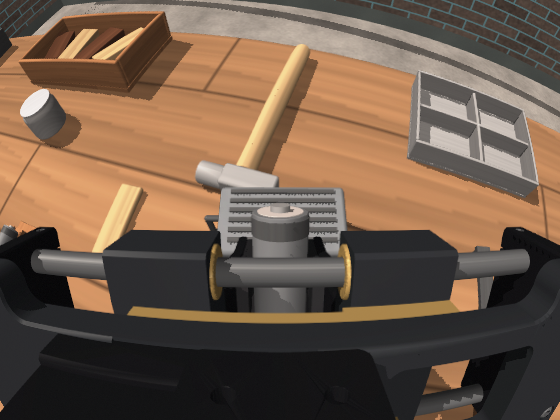

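```bash
python3 -c "
from h import *
plan([.5597,-.2373,.075],Rtool(16.85,40));plan([.5597,-.2373,.0605],Rtool(16.85,40))"
```

```text
shift [0.0013 0.0557 0.0579] turn [ 0.06  0.1  -0.02] t 7.6
shift [0.0013 0.065  0.069 ] turn [ 0.06  0.1  -0.02] t 7.6
```

```bash
python3 -m jog '0.001 0.02 0.02 0 0 0 0; 0.001 0.04 0.04 0 0 0 0; 0.001 0.0557 0.0579 0 0 0 0; 0.001 0.0557 0.0579 0 0 0 0; 0.001 0.0557 0.0579 0 0 0 0;0.001 0.0557 0.0579 0 0 0 0'
python3 - <<'E'
from h import *
s=read_state(); plan([.5597,-.2373,.0605],Rtool(16.85,40)); print(s["position"],s["force"],s["moment"])
p,d=capture("side"); cv2.imwrite("pics/j_s.png",cv2.resize(p[130:220,250:370,::-1],None,fx=6,fy=6)); 
p,d=capture("wrist"); cv2.imwrite("pics/j_w.png",p[:,:,::-1]); np.savez("w5.npz",p=p,d=d,R=s["tcp_rot"],t=s["position"])
E
```

```text
time_s: 8.35
position: [0.5611, -0.237, 0.0769]
tcp_rot: [[0.293, -0.731, 0.616], [-0.956, -0.225, 0.187], [0.002, -0.644, -0.765]]
force: [-0.9, -0.2, -1.3]
opening: 0.29
shift [-0.0002  0.0117  0.0116] turn [-0.06  0.03  0.21] t 8.35
[ 0.56114529 -0.23702309  0.07689794] [-0.94388393 -0.24890193 -1.27425305] [-0.16458995  0.48543153 -0.03762945]
```

View pics/j_s.png

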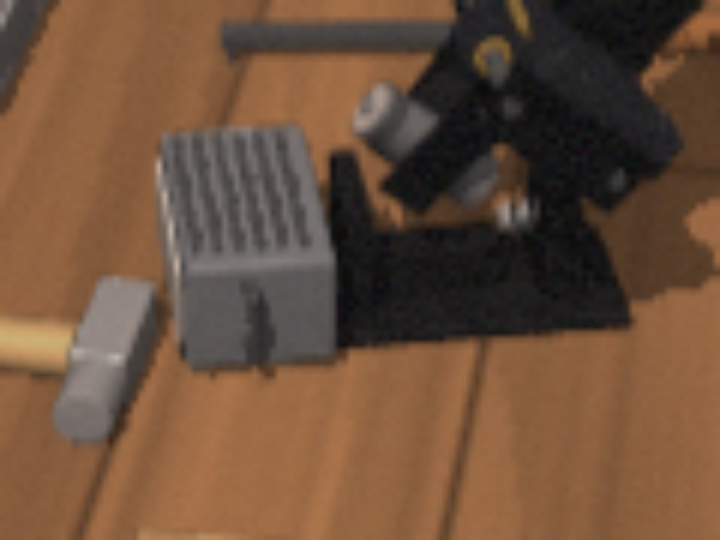

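View pics/j_w.png

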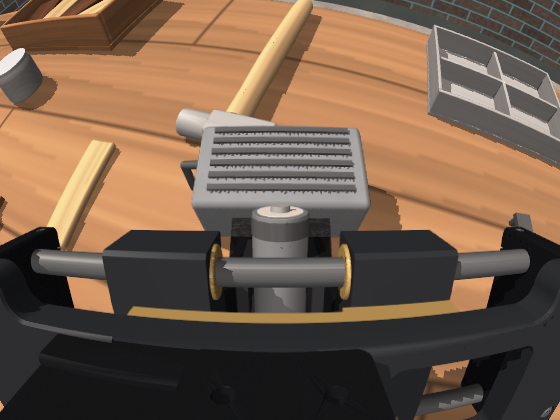

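```bash
python3 -m jog '0 0.003 0.003 0 0 0 0; 0 0.006 0.006 0 0 0 0; 0 0.009 0.009 0 0 0 0; 0 0.0117 0.0116 0 0 0 0; 0 0.0117 0.0116 0 0 0 0;0 0.0117 0.0116 0 0 0 0'
python3 - <<'E'
from h import *
s=read_state(); print(s["position"],s["force"],s["moment"])
plan([.5597,-.2373,.0605],Rtool(16.85,40));plan(np.array([.5597,-.2373,.0605])-.006*np.array([.957,.29,0]),Rtool(16.85,40))
p,d=capture("side"); cv2.imwrite("pics/k_s.png",cv2.resize(p[130:220,250:370,::-1],None,fx=6,fy=6));
E
```

```text
time_s: 9.2
position: [0.5591, -0.2372, 0.0592]
tcp_rot: [[0.292, -0.733, 0.615], [-0.956, -0.224, 0.188], [-0.0, -0.643, -0.766]]
force: [0.4, -0.4, -1.2]
opening: 0.288
[ 0.55912116 -0.23720248  0.05920767] [ 0.37507488 -0.39774929 -1.17685555] [-0.12129601  0.45308311 -0.09566827]
shift [ 0.0003 -0.0012 -0.0007] turn [-0.    0.1   0.11] t 9.2
shift [ 0.0002  0.0034 -0.0045] turn [-0.    0.1   0.11] t 9.2
```

View pics/k_s.png

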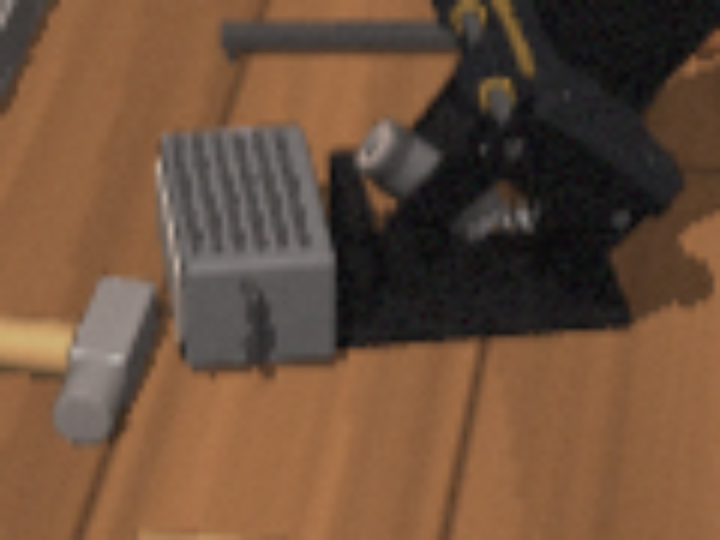

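```bash
cat > st.py <<'E'
from h import *
F=[];Pp=[];Mm=[]
s=read_state()
m=np.array([.5592,-.2374]); a=np.radians(16.85); e=np.array([np.cos(a),np.sin(a)]); n=np.array([-e[1],e[0]])
d=s["position"][:2]-m
f=s["force"]
z=s["tcp_rot"][:,2]; til=np.degrees(np.arctan2(z[:2]@e,-z[2]))
print("t",s["time_s"],"x_rel %.1f y_rel %.1f z_floor %.1f tilt %.1f"%(d@e*1000,d@n*1000,s["position"][2]*1000-28,til),"Fx %.1f Fy %.1f Fz %.1f"%(f[:2]@e,f[:2]@n,f[2]),"M",(s["moment"]).round(2),"open",round(s["opening"]*87,2))
E
python3 st.py; python3 -m jog '0 0.00153 -0.00129 0 0 0 0; 0 0.00306 -0.00257 0 0 0 0;0 0.00306 -0.00257 0 0 0 0;0 0.00306 -0.00257 0 0 0 0'|head -1;python3 st.py; python3 -m jog '0 0.00153 -0.00129 0 0 0 0; 0 0.00153 -0.00129 0 0 0 0;0 0.00153 -0.00129 0 0 0 0'|head -1;python3 st.py
```

```text
t 9.25 x_rel 0.0 y_rel 0.2 z_floor 31.3 tilt 40.0 Fx 0.4 Fy 1.1 Fz -1.4 M [-0.11  0.45  0.07] open 24.9
time_s: 9.75
t 9.75 x_rel -4.1 y_rel 0.1 z_floor 31.3 tilt 40.0 Fx -0.1 Fy 1.1 Fz -0.4 M [-0.16  0.36 -0.  ] open 24.76
time_s: 10.12
t 10.125 x_rel -5.6 y_rel 0.1 z_floor 31.5 tilt 40.1 Fx 2.9 Fy -0.0 Fz -0.4 M [-0.02  0.05  0.02] open 24.97
```

```bash
for i in 1; do python3 -m jog '0 0.00153 -0.00129 0 0 0 0; 0 0.00153 -0.00129 0 0 0 0;0 0.00153 -0.00129 0 0 0 0'|head -1;python3 st.py;  python3 -m jog '0 0.00153 -0.00129 0 0 0 0; 0 0.00153 -0.00129 0 0 0 0;0 0.00153 -0.00129 0 0 0 0'|head -1;python3 st.py; done
```

```text
time_s: 10.5
t 10.5 x_rel -7.7 y_rel 0.1 z_floor 31.5 tilt 40.1 Fx 4.6 Fy 0.6 Fz 0.8 M [ 0.08 -0.31 -0.04] open 25.22
time_s: 10.88
t 10.875 x_rel -9.4 y_rel 0.1 z_floor 31.7 tilt 40.1 Fx 5.9 Fy -0.7 Fz 0.4 M [ 0.24 -0.48 -0.02] open 24.99
```

```bash
for i in 1; do python3 -m jog '0 0.00153 -0.00129 0 0 0 0; 0 0.00153 -0.00129 0 0 0 0;0 0.00153 -0.00129 0 0 0 0'|head -1;python3 st.py;  python3 -m jog '0 0.00153 -0.00129 0 0 0 0; 0 0.00153 -0.00129 0 0 0 0;0 0.00153 -0.00129 0 0 0 0'|head -1;python3 st.py; done
python3 - <<'E'
from h import *
s=read_state()
p,d=capture("side"); cv2.imwrite("pics/l_s.png",cv2.resize(p[130:220,250:370,::-1],None,fx=6,fy=6)); 
p,d=capture("wrist"); cv2.imwrite("pics/l_w.png",p[:,:,::-1]); np.savez("w6.npz",p=p,d=d,R=s["tcp_rot"],t=s["position"])
E
```

```text
time_s: 11.25
t 11.25 x_rel -10.9 y_rel 0.2 z_floor 32.0 tilt 40.2 Fx 8.4 Fy -0.1 Fz 0.7 M [ 0.29 -0.71  0.01] open 25.45
time_s: 11.62
t 11.625 x_rel -12.5 y_rel 0.2 z_floor 32.3 tilt 40.2 Fx 9.9 Fy -0.2 Fz 1.0 M [ 0.36 -0.88  0.11] open 24.98
```

View pics/l_s.png

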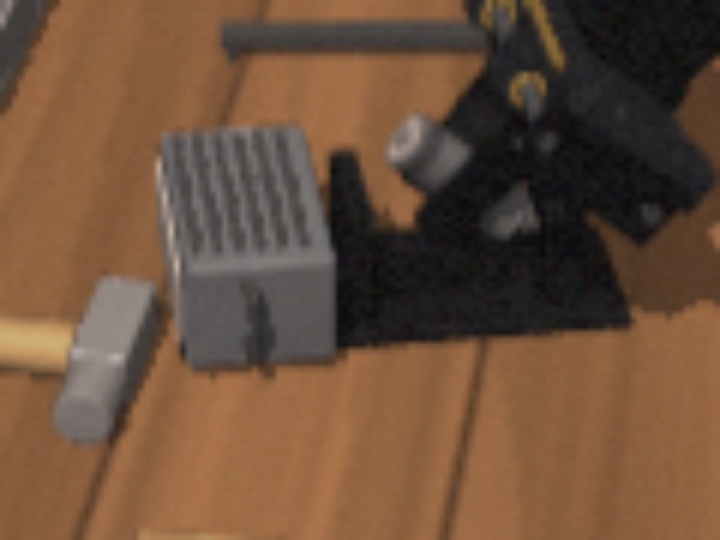

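View pics/l_w.png

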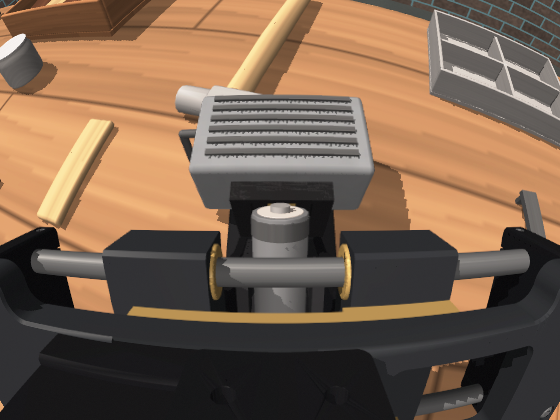

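```bash
python3 -m jog '0 0.0005 0.0009 -2.6 0 0 0; 0 0.0009 0.0017 -5.2 0 0 0;0 0.0011 0.0026 -7.7 0 0 0; 0 0.0013 0.0034 -10.2 0 0 0; 0 0.0013 0.0034 -10.2 0 0 0; 0 0.0013 0.0034 -10.2 0 0 0'|head -1;python3 st.py
```

```text
time_s: 12.48
t 12.475 x_rel -10.8 y_rel -0.3 z_floor 29.2 tilt 30.0 Fx 9.4 Fy 0.3 Fz 3.8 M [ 0.48 -1.17 -0.  ] open 24.51
```

```bash
python3 -m jog '0 0.0005 0.001 -2.5 0 0 0; 0 0.0011 0.002 -5 0 0 0;0 0.0013 0.0031 -7.5 0 0 0; 0 0.0015 0.0042 -10 0 0 0; 0 0.0015 0.0042 -10 0 0 0; 0 0.0015 0.0042 -10 0 0 0'|head -1;python3 st.py
python3 - <<'E'
from h import *
s=read_state()
p,d=capture("side"); cv2.imwrite("pics/m_s.png",cv2.resize(p[130:220,250:370,::-1],None,fx=6,fy=6)); 
p,d=capture("wrist"); cv2.imwrite("pics/m_w.png",p[:,:,::-1]); np.savez("w7.npz",p=p,d=d,R=s["tcp_rot"],t=s["position"])
E
```

```text
time_s: 13.22
t 13.225 x_rel -9.8 y_rel -0.5 z_floor 24.4 tilt 20.0 Fx 10.9 Fy 1.6 Fz 1.4 M [ 0.7  -1.46  0.05] open 25.24
```

View pics/m_s.png

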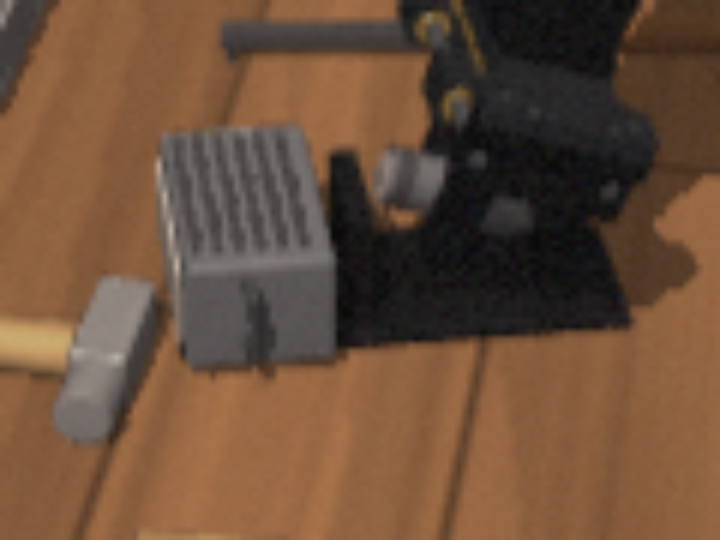

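View pics/m_w.png

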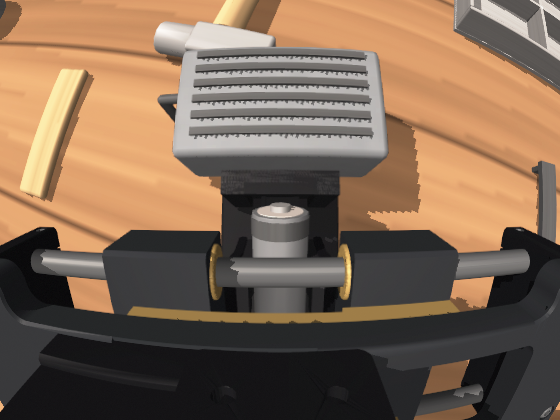

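```bash
python3 -m jog '0 0.0001 0.0008 -2 0 0 0; 0 0.0002 0.0016 -4 0 0 0;0 0.0003 0.0025 -6 0 0 0; 0 0.0004 0.0034 -8 0 0 0; 0 0.0004 0.0034 -8 0 0 0; 0 0.0004 0.0034 -8 0 0 0'|head -1;python3 st.py
```

```text
time_s: 14.08
t 14.075 x_rel -8.8 y_rel -0.6 z_floor 20.6 tilt 12.1 Fx 10.2 Fy 2.4 Fz -1.6 M [ 0.85 -1.42  0.08] open 25.11
```

```bash
python3 -m jog '-0.0003 0 0.0009 -2 0 0 0; -0.0006 0.0001 0.0018 -4 0 0 0;-0.0006 0.0002 0.0026 -5.6 0 0 0; -0.0006 0.0002 0.0033 -7.1 0 0 0; -0.0006 0.0002 0.0033 -7.1 0 0 0; -0.0006 0.0002 0.0033 -7.1 0 0 0'|head -1;python3 st.py
python3 - <<'E'
from h import *
s=read_state()
p,d=capture("side"); cv2.imwrite("pics/n_s.png",cv2.resize(p[130:220,250:370,::-1],None,fx=6,fy=6)); 
p,d=capture("wrist"); cv2.imwrite("pics/n_w.png",p[:,:,::-1]); np.savez("w8.npz",p=p,d=d,R=s["tcp_rot"],t=s["position"])
E
```

```text
time_s: 14.82
t 14.825 x_rel -7.7 y_rel -0.5 z_floor 16.9 tilt 5.1 Fx 10.3 Fy 1.5 Fz -4.3 M [ 0.75 -1.61 -0.01] open 25.17
```

View pics/n_w.png

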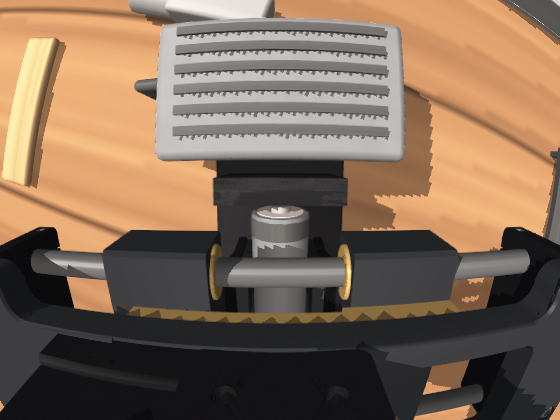

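View pics/n_s.png

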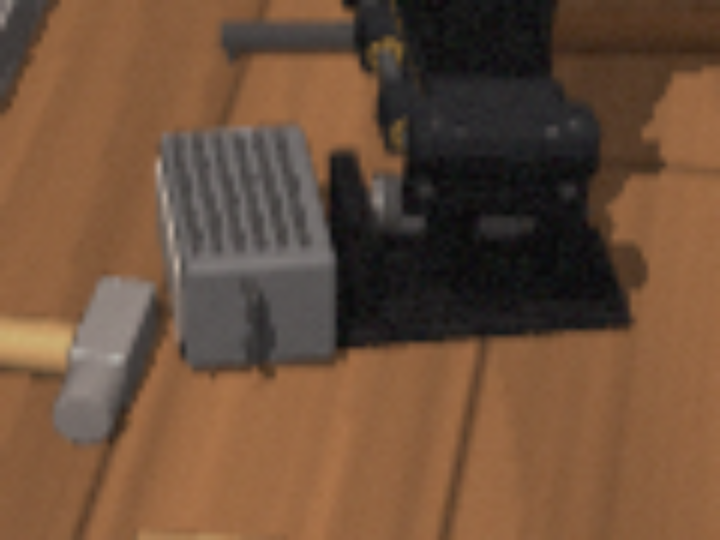

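```bash
python3 -m jog '-0.0002 0.0001 0.0009 -1.8 0 0 0; -0.0004 0.0002 0.0018 -3.6 0 0 0;-0.0004 0.0002 0.0026 -5.1 0 0 0; -0.0004 0.0002 0.0026 -5.1 0 0 0; -0.0004 0.0002 0.0026 -5.1 0 0 0'|head -1;python3 st.py
```

```text
time_s: 15.55
t 15.55 x_rel -7.1 y_rel -0.4 z_floor 14.2 tilt 0.1 Fx 10.4 Fy 0.5 Fz -4.2 M [ 0.69 -1.63 -0.04] open 24.97
```

```bash
python3 -m jog '0 -0.001 0 0 0 0 0; 0 -0.002 0 0 0 0 0;0 -0.003 0 0 0 0 0; 0 -0.0035 0 0 0 0 0; 0 -0.0035 0 0 0 0 0'|head -1;python3 st.py
```

```text
time_s: 16.18
t 16.175 x_rel -4.7 y_rel -0.3 z_floor 14.0 tilt -0.0 Fx 6.8 Fy -0.7 Fz -2.2 M [ 0.37 -1.3  -0.01] open 25.36
```

```bash
python3 -m jog '0 -0.0007 0 0 0 0 0; 0 -0.0014 0 0 0 0 0;0 -0.0014 0.0004 0 0 0 0; 0 -0.0014 0.0008 0 0 0 0; 0 -0.0014 0.0008 0 0 0 0'|head -1;python3 st.py
python3 - <<'E'
from h import *
s=read_state()
p,d=capture("wrist"); cv2.imwrite("pics/o_w.png",p[:,:,::-1])
E
```

```text
time_s: 16.8
t 16.8 x_rel -3.7 y_rel -0.3 z_floor 13.4 tilt -0.1 Fx 6.5 Fy -0.5 Fz -1.7 M [ 0.31 -1.01 -0.04] open 25.05
```

View pics/o_w.png

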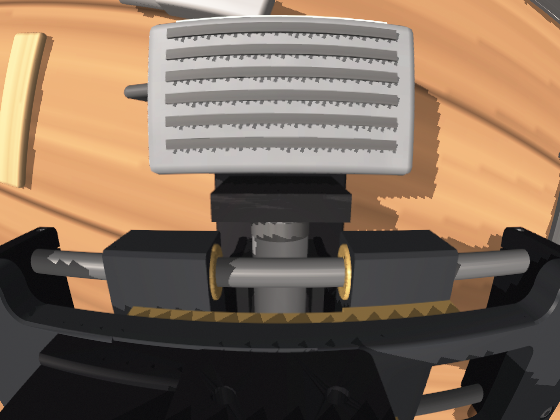

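```bash
python3 -m jog '0 -0.0006 0 0 0 0 0; 0 -0.0012 0.0003 0 0 0 0;0 -0.0012 0.0005 0 0 0 0; 0 -0.0012 0.0005 0 0 0 0'|head -1;python3 st.py
```

```text
time_s: 17.35
t 17.35 x_rel -2.8 y_rel -0.3 z_floor 13.1 tilt -0.1 Fx 5.3 Fy -0.0 Fz 0.3 M [ 0.27 -0.82 -0.  ] open 25.32
```

```bash
python3 -m jog '0 -0.0005 0 0 0 0 0.27; 0 -0.0005 0 0 0 0 0.3;0 -0.0005 0 0 0 0 0.35; 0 -0.0005 0 0 0 0 0.4; 0 -0.0005 0 0 0 0 0.5; 0 -0.0005 0 0 0 0 0.5'|head -1;python3 st.py
python3 - <<'E'
from h import *
p,d=capture("wrist"); cv2.imwrite("pics/p_w.png",p[:,:,::-1])
E
```

```text
time_s: 18.1
t 18.1 x_rel -4.6 y_rel 1.5 z_floor 12.7 tilt -0.4 Fx 0.9 Fy 0.2 Fz 0.9 M [ 0.    0.03 -0.01] open 41.99
```

View pics/p_w.png

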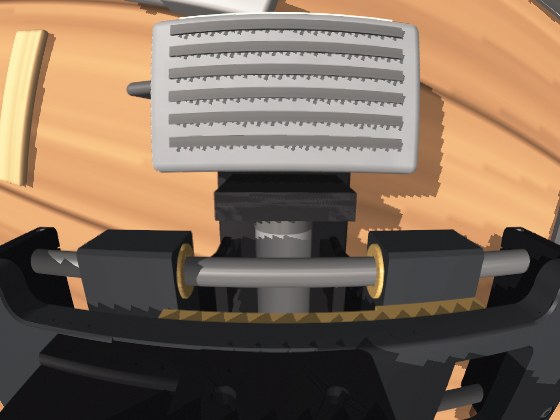

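```bash
python3 -m jog '0.001 0 -0.01 0 0 0 0.6; 0.001 0 -0.03 0 0 0 0.6;0.001 0 -0.06 0 0 0 0.6; 0.001 0.01 -0.09 0 0 0 0.7; 0.001 0.02 -0.12 0 0 0 0.7; 0.001 0.02 -0.12 0 0 0 0.7;0.001 0.02 -0.12 0 0 0 0.7'|head -1;python3 st.py
python3 - <<'E'
from h import *
s=read_state()
p,d=capture("wrist"); cv2.imwrite("pics/q_w.png",p[:,:,::-1]); np.savez("w9.npz",p=p,d=d,R=s["tcp_rot"],t=s["position"])
c=[.555,-.232]; b=p[:,:,::-1].copy(); g=[]
for zp in (.0585,.039):
    im=ortho(b,s,zp,c,16.85,.09,.045,.0003)
    g.append(grid(np.clip(im.astype(float)*1.6,0,255).astype(np.uint8),.09,.045,.0003))
cv2.imwrite("pics/q_o.png",cv2.hconcat(g))
P=cloud("wrist",d,s); P[d==0]=np.nan
a=np.radians(16.85); e=np.array([np.cos(a),np.sin(a)]); n=np.array([-e[1],e[0]])
q=P.reshape(-1,3); m=np.array([.5592,-.2374]); x=(q[:,:2]-m)@e*1000; y=(q[:,:2]-m)@n*1000; z=q[:,2]*1000
for x0 in range(-40,44,6):
    k=(abs(x-x0-3)<3)&(abs(y)<14)&(z>5)&(z<70)
    if k.sum()>20:
        o=k&(z>np.nanpercentile(z[k],97)-1); print(x0+3,k.sum(),"ztop %.1f y@top %.1f"%(np.percentile(z[k],98),np.mean(y[o])))
p,d=capture("side"); cv2.imwrite("pics/q_s.png",cv2.resize(p[130:220,250:370,::-1],None,fx=6,fy=6));
E
```

```text
time_s: 19.02
t 19.025 x_rel -23.4 y_rel 0.4 z_floor 132.9 tilt -0.4 Fx 0.3 Fy 0.5 Fz 0.4 M [-0.06  0.01 -0.  ] open 60.65
-37 71 ztop 43.4 y@top 1.1
-31 129 ztop 54.2 y@top 1.4
-25 224 ztop 54.1 y@top 0.9
-19 223 ztop 54.1 y@top 0.9
-13 236 ztop 54.2 y@top 0.8
-7 235 ztop 53.9 y@top 0.9
-1 244 ztop 54.3 y@top 0.7
5 235 ztop 54.2 y@top 0.6
11 246 ztop 54.2 y@top 1.2
17 245 ztop 54.1 y@top 1.2
23 248 ztop 54.7 y@top 1.0
29 276 ztop 60.3 y@top 0.1
35 303 ztop 60.3 y@top 0.4
41 257 ztop 59.7 y@top 0.2
```

View pics/q_o.png

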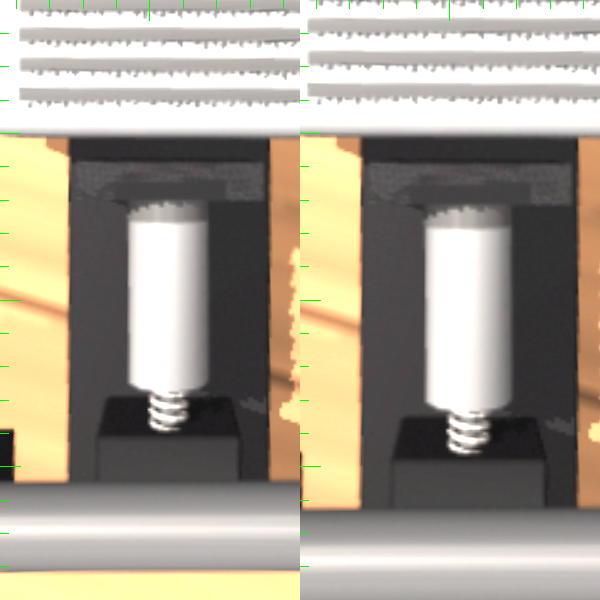

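View pics/q_s.png

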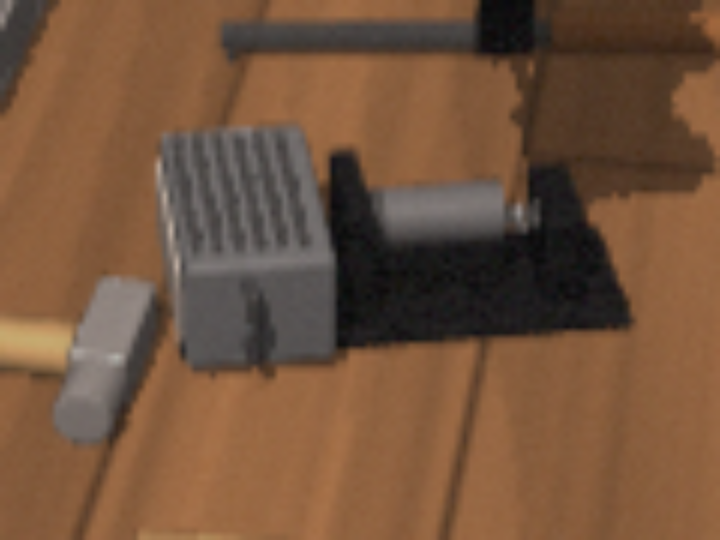

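```bash
python3 -c "
from rig import *
print(hand_in(), read_state()['time_s'])"
```

```text
the job is handed in; nothing more can be done
the job is handed in; nothing more can be done
```

The larger cell is fitted in the lamp's cradle and the job is handed in, at about 19 s of the 61 s allowed. No verdict was reported.

**What I did:**
- I gripped the cell by its middle, lifted it to about 0.155 m and tilted it 40° nub-up over the cradle.
- Pushing towards the spring, I felt contact close to where the camera put it. The spring pressed in about 6–7 mm, with 10–11 N at the wrist.
- I rolled the cell level under the lip, eased it forward until about 5 N of spring force was left, opened the fingers and drew back straight up.

**Last checks:**
- **Height:** the top of the cell is level along its whole length to within about 0.5 mm. It sits about 6 mm below the lip top, where 6.5 mm is expected for fully down.
- **Alignment:** in the rectified view the cell is centred on the cradle to well under 1 mm and lies straight with it. By depth it read about 1 mm off towards the left, still within the 3 mm allowed.
- **Fit:** the nub end is under the lip and the spring is against the flat end. The gripper was open and about 120 mm above the cradle.
- **Forces:** the highest wrist reading I took was about 11 N, against the 25 N limit. I read it only at the end of each move.

**Not confirmed:**
- I inferred the final spring compression (about 1 mm) from the geometry and did not measure it.
- I didn't measure the bystanders after the moves. I knew of no contact with them.

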